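# Shut the UV tool steriliser and hold its start key turned

### The arm

A 7-joint arm with a two-finger parallel gripper is mounted at the origin on a cart in front of the work surface, level with it; the furniture and walls round the work are solid. World frame = base frame: x ahead of the robot, y to its left, z up, the work surface at z = 0. Lengths are in m, angles in rad, forces in N, time in s.
With the tool pointing down it reaches from about 0.35 to 0.9 m from the base axis. Payload 8.1 kg.
Tool frame: the origin (TCP) lies midway between the tips of the shut fingers; the grasp point (between the pads) lies 19 mm behind it; z points along the fingers, y is the line along which they close (so a half turn about z gives the same grasp; the last joint's range is limited). The gripper opens to 92 mm and grips with 3 to 60 N. Pads are 19 mm wide; open, the fingers measure 130 mm over their backs; the gripper's body (75 mm by 190 mm) begins 47 mm behind the grasp point.
Start: joints at [-1.204, 0.434, 0.025, 1.573, -0.012, 1.134, -0.075], TCP at [0.283, 0.557, 0.227] pointing down, gripper open.
Joint ranges: [-2.62, 2.62], [-0.44, 2.09], [-1.27, 1.32], [0.08, 2.57], [-1.32, 4.46], [0.12, 2], [-2.74, 2.74]. Speed limits (rad/s): [2.22, 2.22, 3.01, 3.01, 3.14, 3.14, 3.14].

### API

Orientations are given as a rotation vector (axis times angle).
In Python, from cell import arm gives the robot as it stands.
- The arm moves only by the tool arm_command, never from a script. Its arguments are lists of equal length, an entry for each row: "dp": the shift along the tool's x, y, z in units of 25 mm (1.0 is 25 mm), a list of three; "angular": the turn, a rotation vector about the tool's x, y, z in units of 0.15 rad (1.0 is 0.15 rad), a list of three; "claw": the opening, from 0 (shut) to 1 (fully open). In form: {"dp": [[x, y, z], ...], "angular": [[rx, ry, rz], ...], "claw": [claw, ...]}. A call has 1 to 10 rows; each row shifts and turns the commanded pose from where the row before left it, along the tool's axes as they then stand; what a row does not reach is not made up. A row lasts 1/10 s, in which the tool goes at most 50 mm and 8.59 degrees, less where a joint would pass 70% of its speed; a pose out of reach is approached as far as the arm can. A call with a number of a shift or a turn outside -1 to 1 is refused whole. A call with a gripper value outside its range is refused whole. The fingers move at their own pace and stop on an object; "force" is the grip in N (left out, the last holds). Time passes only in rows, so rows that do not move let the fingers close. It gives the time, the measured TCP pose, the force, the opening and the grip force at its end, in the units of the state.
- arm.observe(): the state, without advancing time (a new reading comes with each control period).
- arm.get_image(name): name is "side" or "top"; returns a dict with "frame" (420x560x3 uint8, red, green, blue), "z_map" (420x560 float32, m along the optical axis (not along the pixel's ray), 0 where there is no reading), "K" (3x3 intrinsics, pixels), "k1" (the pictures are not rectified: a ray, as slopes to the right and down, at radius r is drawn at 1 + k1 r^2 times it, then the intrinsics apply), "R" (3x3) and "t" (3): a world point X has camera coordinates R X + t. Camera axes: x right, y down, z forward; pixel columns grow to the right and rows downward; lengths in m; the calibration is good to about 2 mm. A picture is of the moment at which its call begins.
- arm.sign_off(): hands the job in; it is judged then, once.
The state is a dict: "clock": time; "joints": joint angles; "dq": joint speeds; "joint_efforts": joint torques, N m; "position": TCP position; "ee_rot": TCP orientation; "force": force on the tool from outside, world axes, zero at the start; "ft_torque": the same for the moment, N m; "width": opening from 0.0 (shut) to 1.0 (fully open); "gripper_force": force on a finger pad.
Only numpy, scipy, OpenCV 4.12 (cv2) and the standard library are available. Lean on these libraries where they do the work, as an engineer would, in place of code of your own. Each camera call takes 0.05 s, during which the arm holds its last target. There are 200 camera calls.

### The job

First push the door of the white UV steriliser shut until it clicks home on its catch. Then take the blue-headed start key out of its stand, put it all the way into the key switch on top of the steriliser - its pins are sticky, so rock the key a little if it stops short - and turn it a quarter turn clockwise against the spring. Finish still gripping the key and holding it turned, because the lamp only strikes while the key is held over; keep the rest of the table as it is.

Things in the scene. Friction and masses are not known exactly. Their poses are not given: they have to be found in the camera images.
- uv_cabinet: White UV steriliser cabinet, 170 deep (x) x 220 wide (y) x 150 mm high, fixed. Origin at the centre of its underside on the table; x points from the door (front) to the back, z up. On its flat top (z 150 mm), at x +12, y +35 mm, is the key switch: a round steel bezel 36 mm across, 12 mm high, with a brass face. A green lamp 11 mm high stands 57 mm to its -y side.
- uv_door (a joint): Door angle about its upright hinge, rad: 0 fully shut, grows as it opens toward -x; 0.35 to 0.65 at the start. Door 220 wide, 136 high (z 12 to 148 mm), 14 mm thick, amber window. It swings freely until a ball catch resists over the last 15 mm at the free edge (about 5 N); from about 6 mm it snaps home, short of that it springs back ajar. Seated below 0.015 rad.
- door_push (a point): Point on the door's outer face where it is best pushed: 188 mm from the hinge (32 mm from the free edge), 122 mm above the table; moves with the door. Its -x axis is the door's outward normal, y points from hinge to free edge, z up. A bar handle stands 22 mm out below it, 30 to 84 mm above the table; above that the face is flat up to 148 mm.
- door_hinge (a point): Point on the door's vertical hinge axis (at the -y front corner of the cabinet, in the plane of the door's inner face), 80 mm above the table; axes as door_push.
- key_switch (a joint): Turn of the key switch's brass cylinder, rad: 0 at rest, grows clockwise seen from above to the stop at 1.571. A spring (about 0.02 N m at rest to 0.1 N m at the stop) turns it back when let go. The key has 0.1 to 0.2 rad of play in it, so the hand turns that much farther than the cylinder.
- keyway (a point): Centre of the keyway's mouth in the cylinder's face, 162 mm above the table. z up along the lock axis, x along the slot; turns with the cylinder. Slot 13.4 x 5.4 mm, 28 mm deep, 2 mm funnel at the mouth. Two sprung sticky pins stand into its narrow ends 11 and 17 mm down; each needs some 8 to 12 N straight down to pass, less if the key is rocked.
- start_key: Loose key, 45 g, standing blade down in its stand. Origin at the shoulder under the blue head; z up, x across the flat of head and blade, y through its thickness. Blade 12 (x) x 4 (y) mm, 26 mm long, V tip. Head 10 mm thick (y): neck 20 mm wide from z 0 to 10, then a disc 35 mm across centred at z 23.5 mm. Fits either way round; fully in when the shoulder rests on the cylinder's face.
- key_tip (a point): Tip of the key's blade, 26 mm below its origin; axes as the key.
- key_stand: Fixed black key stand, block 56 x 40 mm on a 72 x 56 mm foot, top 34 mm above the table (where the key's shoulder rests), slot 28 mm deep for the blade with 0.8 mm play each side. Origin at the centre of its underside, slot along its x axis.
- cup_of_plums: Clear cup of plums, 113 across, 52 mm high; bystander. Origin at the centre of its underside.
- empty_cups: Stack of clear cups, 111 across, 76 mm high; bystander. Origin at the centre of its underside.
- salt_jar: Jar with red cap, 45 across, 106 mm high; bystander. Origin at the centre of its underside.
- tape_roll: Roll of packing tape lying flat, 83 across, 24 mm high; bystander. Origin at the centre of its underside.
- lime_pen: Lime marker pen lying flat, 110 mm long (y), 17 mm thick; bystander. Origin at the centre of its underside.
- wipes_pack: Flat pack of wipes, 106 x 236 (y) x 28 mm; bystander. Origin at the centre of its underside.
- jars: Stack of clear jars, 115 across, 107 mm high; bystander. Origin at the centre of its underside.
- scissors: Scissors with yellow handles lying flat, 206 (x) x 84 x 11 mm; bystander. Origin at the centre of its underside.

How it is judged:
On the way, in this order (a step that is already met when the one before it is completed fails the run):
1. the steriliser's door is shut and seated on its catch (value of joint uv_door below 0.015 rad), for 0.2 s.
2. the key is fully in the key switch, its shoulder down on the cylinder's face (z of start_key in the frame of keyway below 0.003 m and horizontal distance between start_key and keyway below 0.003 m and value of joint uv_door below 0.015 rad), for 0.2 s.
3. the key switch is turned a quarter by the key (value of joint key_switch above 1.3 rad and z of start_key in the frame of keyway below 0.003 m), for 0.2 s.
At the end, for the whole second after the job is handed in: Door seated (under 0.015 rad); key in the keyway, shoulder within 3 mm of the cylinder's face, centred within 3 mm, upright within 0.1 rad; key switch turned more than 1.3 rad of 1.571 and still; fingers gripping the key with more than 2 N (all of step 3 and value of joint uv_door below 0.015 rad and velocity of joint key_switch between -0.1 and 0.1 rad/s and horizontal distance between start_key and keyway below 0.003 m and angle between start_key's own z axis and vertical below 0.1 rad and contact force between the fingers and start_key above 2 N); the arm keeps its last pose, push and grip.
It fails at once if the key switch is turned while the door is not shut (value of joint key_switch above 0.6 rad and value of joint uv_door above 0.05 rad).
It fails at once if a bystander is moved more than 3 cm (distance of any of cup_of_plums, empty_cups, salt_jar, tape_roll, lime_pen, wipes_pack, jars, scissors from where it was at the start of the episode above 0.03 m).
It also fails if it takes over 72 s, if anything falls off the work surface, if the arm or the gripper's body presses on something with over 40 N, if the wrist force passes 120 N, or if a joint passes its speed limit or range.

## Working session

There is one attempt and no reset: what is moved stays moved. The work goes in short steps, Python scripts to look and compute and a tool call to move; the robot and the scene stay as the last step left them, time stands still between calls to the robot, and variables do not carry over. Pictures are saved under pics/ and viewed, at most 10 in all, crops included, and the job is handed in when it is done.

Besides the shell and the picture viewer there is one more tool, called after "Call:" in YAML: its name, and indented under it one key for each argument. arm_command: Moves the arm, as the interface text tells. Its arguments: {"type":"object","properties":{"dp":{"type":"array","items":{"type":"array","items":{"type":"number"}}},"angular":{"type":"array","items":{"type":"array","items":{"type":"number"}}},"claw":{"type":"array","items":{"type":"number"}},"force":{"type":"number"}},"required":["dp","angular","claw"]}

```bash
ls; mkdir -p pics; cat > h.py <<'E'
import numpy as np, cv2
from cell import arm
from scipy.spatial.transform import Rotation as Rot
def save(n,name):
    d=arm.get_image(n); cv2.imwrite(f'pics/{name}.png',d['frame'][:,:,::-1]); np.savez(f'pics/{name}.npz',**d); return d
def rays(d,uv):
    uv=np.atleast_2d(np.asarray(uv,float)); K=d['K']; k=float(d['k1'])
    p=np.stack([(uv[:,0]-K[0,2])/K[0,0],(uv[:,1]-K[1,2])/K[1,1]],1)
    q=p.copy()
    for _ in range(20): q=p/(1+k*(q**2).sum(1,keepdims=True))
    return np.c_[q,np.ones(len(q))]
def pts(d,uv,z=None):
    uv=np.atleast_2d(uv); r=rays(d,uv)
    if z is None: z=d['z_map'][uv[:,1].astype(int),uv[:,0].astype(int)]
    return (r*np.asarray(z)[:,None]-d['t'])@d['R']
def plane(d,uv,h):  # ray meets world z=h
    r=rays(d,uv)@d['R']; c=-d['R'].T@d['t']
    return c+r*((h-c[2])/r[:,2])[:,None]
def cloud(d):
    v,u=np.mgrid[0:420,0:560]; P=pts(d,np.c_[u.ravel(),v.ravel()]).reshape(420,560,3); P[d['z_map']==0]=np.nan; return P
E
python3 - <<'E'
from h import *
for n in('side','top'):
    d=save(n,n+'0'); print(n,-d['R'].T@d['t'],d['R'][2],d['K'][0,0],d['k1'])
print(arm.observe())
E
```

```text
pics
side [0.18280254 1.08821721 0.77816405] [ 0.24042625 -0.83758928 -0.49055012] 396.94806411293155 -0.027343556609222074
top [0.41575262 0.00259933 1.23066323] [ 0.0596992  -0.01213324 -0.99814267] 391.68841293891325 -0.04913558753675831
{'clock': 0.1, 'joints': array([-1.20358608,  0.43514106,  0.02497695,  1.57400285, -0.01162758,
        1.13401127, -0.07511626]), 'dq': array([-0.00059119, -0.00024739, -0.00281937, -0.00288109,  0.00068976,
       -0.00266842, -0.00062544]), 'joint_efforts': array([ 3.18181868e-03, -6.69117165e+01,  9.87911113e-01, -3.15139961e+01,
       -6.05078903e-02,  3.74374422e-02,  9.14570546e-05]), 'position': array([0.28277975, 0.55685043, 0.22603236]), 'ee_rot': array([-7.31308331e-01, -3.05505543e+00,  2.19751041e-03]), 'force': array([-0.35704821,  0.64616116,  0.95789499]), 'ft_torque': array([ 0.01865727, -0.01984621,  0.01538936]), 'gripper_force': 0.0, 'width': 0.9973961903936416}
```

View pics/side0.png

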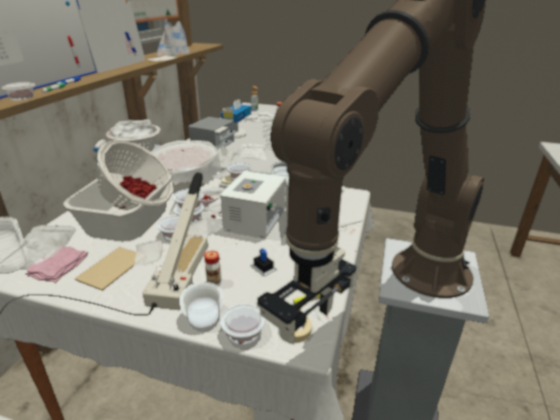

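View pics/top0.png

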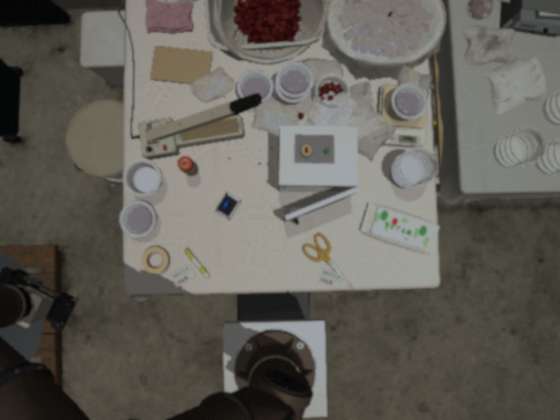

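The top view shows the cabinet at about (318,155), with the bezel near (306,150) and the door ajar and hinged at right (355,190). The key stand is at (228,205). I'll enlarge those areas.

```bash
python3 - <<'E'
from h import *
im=cv2.imread('pics/top0.png')
a=cv2.resize(im[115:235,200:360],None,fx=5,fy=5,interpolation=cv2.INTER_CUBIC); cv2.imwrite('pics/top_c.png',a)
im=cv2.imread('pics/side0.png')
a=cv2.resize(im[165:285,190:350],None,fx=5,fy=5,interpolation=cv2.INTER_CUBIC); cv2.imwrite('pics/side_c.png',a)
d=dict(np.load('pics/top0.npz')); P=cloud(d)
# cabinet top points
m=(abs(P[...,2]-.15)<.006)&(P[...,0]>.3)&(P[...,0]<1)
m[:, :200]=0; 
n,l,s,c=cv2.connectedComponentsWithStats(m.astype(np.uint8)); i=1+s[1:,4].argmax(); print(s[i],c[i])
Q=P[l==i]; print(np.median(Q,0),cv2.minAreaRect(Q[:,:2].astype(np.float32)*1000))
r=P[185:225,210:245,2]
print(np.round(P[195:216:2,218:240:2,2]*1000).astype(int))
E
```

```text
[ 279  125   81   96 4921] [318.68624263 159.74558017]
[ 0.6245537  -0.13669365  0.15092546] ((591.6630859375, -134.12216186523438), (223.38226318359375, 268.02447509765625), 89.9098892211914)
[[ 1 -1  3  0 35  5  9  2  3  0  2]
 [ 2  2 -1  9 34 34 38 10  5  2  2]
 [ 1  4  9 39 36 38 34 36 34  2  5]
 [ 2  5 34 32 74 73 49 34 35 37  7]
 [ 3  9 33 73 73 69 39 39 34 34  9]
 [ 6 34 37 76 74 54 38 30 33  4  9]
 [37 33 72 74 61 31 32 37 17  6  3]
 [36 37 36 68 31 37 36 33  4  9 -5]
 [ 8 35 30 34 35 38 29  7  3  4  2]
 [14  7 28 32 35 35 24  8 -1  1  2]
 [ 2  1 10  4 36 36  4  8 -1  4  3]]
```

View pics/top_c.png

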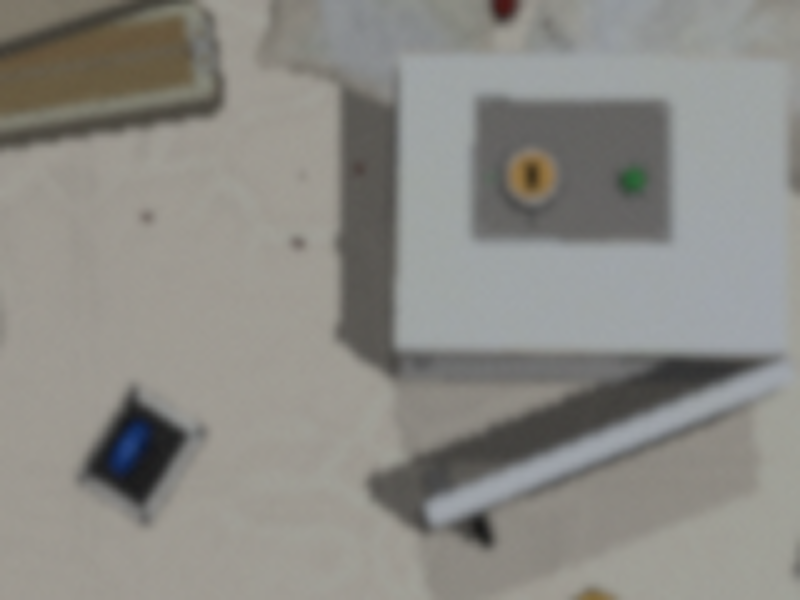

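View pics/side_c.png

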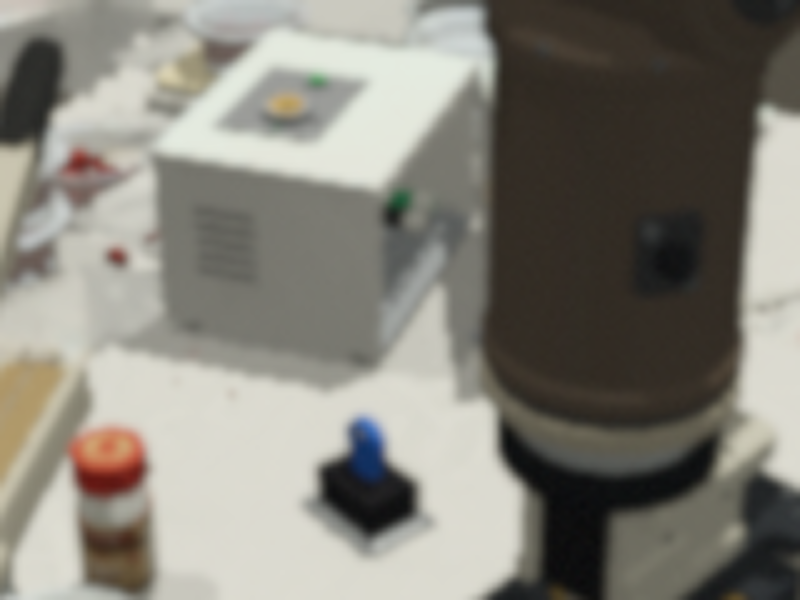

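The crop shows the cabinet top corners near (402,55), (788,60), (783,352) and (398,350). The brass face is at (532,177), with its slot running along image vertical. The stand foot corners are at (133,385), (205,432), (148,522) and (78,478), the blue head runs from (113,470) to (148,424), and the door's free edge is at (430,505–525).

```bash
python3 - <<'E'
from h import *
d=dict(np.load('pics/top0.npz'))
f=lambda L:[(200+(x+.5)/5-.5,115+(y+.5)/5-.5) for x,y in L]
C=plane(d,f([(402,55),(788,60),(783,352),(398,350)]),.15); print('cab',C.round(4),C.mean(0))
e=(C[1]-C[0])+(C[2]-C[3]);print('yaw from -y',np.degrees(np.arctan2(e[0],-e[1])), np.linalg.norm(C[1]-C[0]),np.linalg.norm(C[1]-C[2]))
print('bezel',plane(d,f([(532,177)]),.162), 'slot',plane(d,f([(532,165),(532,190)]),.162))
F=plane(d,f([(133,385),(205,432),(148,522),(78,478)]),.005);print('foot',F.round(4),F.mean(0))
for a,b in((0,1),(1,2),(2,3),(3,0)): v=F[b]-F[a];print(np.linalg.norm(v),np.degrees(np.arctan2(v[1],v[0])))
D=plane(d,f([(430,525),(425,508),(788,378),(788,360)]),.148);print('door',D.round(4))
print('push dir',np.degrees(np.arctan2(*(D[0]-D[2])[:2])))
P=cloud(d)
# blue
for nm in('top','side'):
  d2=dict(np.load(f'pics/{nm}0.npz')); im=d2['frame'].astype(int); P=cloud(d2)
  m=(im[...,2]>im[...,0]+40)&(im[...,2]>60)
  mm=m&(abs(P[...,0]-.47)<.15)&(abs(P[...,1]-.1)<.15)&(P[...,2]>.045)&(P[...,2]<.09)
  Q=P[mm]; print(nm,mm.sum(),Q.mean(0),Q.min(0),Q.max(0)); c=np.linalg.eigh(np.cov(Q[:,:2].T)); print(np.sqrt(c[0]),np.degrees(np.arctan2(c[1][1,1],c[1][0,1])))
  m=(P[...,2]>.028)&(P[...,2]<.04)&(np.hypot(P[...,0]-Q[:,0].mean(),P[...,1]-Q[:,1].mean())<.05)
  print('block',cv2.minAreaRect(P[m][:,:2].astype(np.float32)*1000))
E
```

```text
cab [[ 0.7233 -0.0293  0.15  ]
 [ 0.7165 -0.247   0.15  ]
 [ 0.5509 -0.2377  0.15  ]
 [ 0.5566 -0.023   0.15  ]] [ 0.6368297 -0.1342341  0.15     ]
yaw from -y -1.6596776729532954 0.21779285698489237 0.165950234953672
bezel [[ 0.64973245 -0.09918004  0.162     ]] slot [[ 0.65646521 -0.09937882  0.162     ]
 [ 0.64244648 -0.09896529  0.162     ]]
foot [[0.5571 0.1407 0.005 ]
 [0.5264 0.096  0.005 ]
 [0.4707 0.1327 0.005 ]
 [0.4993 0.1761 0.005 ]] [0.51337019 0.13635859 0.005     ]
0.0542417477265004 -124.45686993961749
0.06671297053483488 146.62357793289058
0.05200197822744807 56.628399389690856
0.06777684266148334 -31.49082431060656
door [[ 0.459  -0.0384  0.148 ]
 [ 0.4685 -0.0359  0.148 ]
 [ 0.5364 -0.2404  0.148 ]
 [ 0.5465 -0.2408  0.148 ]]
push dir -20.96953761860383
top 36 [0.51186654 0.1357855  0.0721388 ] [0.50067502 0.12566379 0.06076815] [0.52467921 0.14635466 0.07638645]
[0.00305059 0.00817675] 147.50981614618087
block ((511.8663635253906, 136.19093322753906), (40.54488754272461, 55.44295883178711), 56.88916015625)
side 48 [0.51024975 0.14137825 0.0622041 ] [0.50007936 0.13095625 0.04525527] [0.52043547 0.14820324 0.07410903]
[0.00241206 0.00701429] 148.5241095096995
block ((512.1876831054688, 136.71026611328125), (43.18000411987305, 58.42856979370117), 54.1925163269043)
```

```bash
cat >> h.py <<'E'
def yawof(R): return np.degrees(np.arctan2(R[1,1],R[0,1]))
def plan(p,yaw,n=10):
    "even rows from the measured pose to TCP p, tool down, tool y at bearing yaw (deg)"
    s=arm.observe(); R=Rot.from_rotvec(s['ee_rot']); a=np.radians(yaw); y=np.array([np.cos(a),np.sin(a),0]); z=np.array([0,0,-1.]); x=np.cross(y,z)
    T=Rot.from_matrix(np.c_[x,y,z]); w=(R.inv()*T).as_rotvec()
    print('now',s['position'].round(4),'yaw',yawof(R.as_matrix()).round(2),'tilt',np.degrees(np.arccos(-R.as_matrix()[2,2])).round(2),'t',s['clock'],'F',s['force'].round(1),'grip',s['gripper_force'],s['width'])
    ang=(w/n/.15).round(2); dp=[]; Rc=R; cur=s['position'].copy()
    for i in range(n):
        st=(p-cur)/(n-i); q=(Rc.inv().apply(st)/.025).round(2); dp.append(q.tolist()); cur=cur+Rc.apply(q*.025); Rc=Rc*Rot.from_rotvec(ang*.15)
    print('dp',dp); print('ang',ang.tolist())
E
python3 - <<'E'
from h import *
plan(np.array([.42,-.072,.227]),88.3,28)
E
```

```text
now [0.2828 0.5569 0.226 ] yaw 63.08 tilt 0.08 t 0.1 F [-0.4  0.6  1. ] grip 0.0 0.9973961903936416
dp [[-0.58, -0.71, -0.0], [-0.57, -0.72, -0.0], [-0.56, -0.73, -0.0], [-0.55, -0.74, -0.0], [-0.54, -0.75, -0.0], [-0.53, -0.75, -0.0], [-0.51, -0.76, -0.0], [-0.5, -0.77, -0.0], [-0.49, -0.78, -0.0], [-0.48, -0.78, -0.0], [-0.47, -0.79, -0.0], [-0.46, -0.8, -0.0], [-0.44, -0.8, -0.0], [-0.43, -0.81, -0.0], [-0.42, -0.82, -0.0], [-0.41, -0.82, -0.0], [-0.4, -0.83, -0.0], [-0.38, -0.84, -0.0], [-0.37, -0.84, -0.0], [-0.36, -0.85, -0.0], [-0.35, -0.85, -0.0], [-0.33, -0.86, -0.0], [-0.32, -0.86, -0.0], [-0.31, -0.87, -0.0], [-0.29, -0.87, -0.0], [-0.28, -0.88, -0.0], [-0.27, -0.88, -0.0], [-0.25, -0.88, -0.01]]
ang [-0.0, -0.0, -0.1]
```

Call:
arm_command:
  dp:
    - [-0.58,-0.71,0]
    - [-0.57,-0.72,0]
    - [-0.56,-0.73,0]
    - [-0.55,-0.74,0]
    - [-0.54,-0.75,0]
    - [-0.53,-0.75,0]
    - [-0.51,-0.76,0]
    - [-0.5,-0.77,0]
    - [-0.49,-0.78,0]
    - [-0.48,-0.78,0]
  angular:
    - [0,0,-0.1]
    - [0,0,-0.1]
    - [0,0,-0.1]
    - [0,0,-0.1]
    - [0,0,-0.1]
    - [0,0,-0.1]
    - [0,0,-0.1]
    - [0,0,-0.1]
    - [0,0,-0.1]
    - [0,0,-0.1]
  claw: [0,0,0,0,0,0,0,0,0,0]

```text
clock: 1.1
position: [0.3318, 0.3316, 0.2265]
ee_rot: [-0.499, -3.101, 0.001]
force: [0.2, 0.7, -0.4]
width: 0.177
gripper_force: 0.0
```

Call:
arm_command:
  dp:
    - [-0.47,-0.79,0]
    - [-0.46,-0.8,0]
    - [-0.44,-0.8,0]
    - [-0.43,-0.81,0]
    - [-0.42,-0.82,0]
    - [-0.41,-0.82,0]
    - [-0.4,-0.83,0]
    - [-0.38,-0.84,0]
    - [-0.37,-0.84,0]
    - [-0.36,-0.85,0]
  angular:
    - [0,0,-0.1]
    - [0,0,-0.1]
    - [0,0,-0.1]
    - [0,0,-0.1]
    - [0,0,-0.1]
    - [0,0,-0.1]
    - [0,0,-0.1]
    - [0,0,-0.1]
    - [0,0,-0.1]
    - [0,0,-0.1]
  claw: [0,0,0,0,0,0,0,0,0,0]

```text
clock: 2.1
position: [0.3808, 0.1072, 0.2266]
ee_rot: [-0.266, -3.13, 0.0]
force: [-0.2, -0.6, 0.3]
width: 0.006
gripper_force: 0.0
```

Call:
arm_command:
  dp:
    - [-0.35,-0.85,0]
    - [-0.33,-0.86,0]
    - [-0.32,-0.86,0]
    - [-0.31,-0.87,0]
    - [-0.29,-0.87,0]
    - [-0.28,-0.88,0]
    - [-0.27,-0.88,0]
    - [-0.25,-0.88,0]
    - [0,0,0]
    - [0,0,0]
  angular:
    - [0,0,-0.1]
    - [0,0,-0.1]
    - [0,0,-0.1]
    - [0,0,-0.1]
    - [0,0,-0.1]
    - [0,0,-0.1]
    - [0,0,-0.1]
    - [0,0,-0.1]
    - [0,0,0]
    - [0,0,0]
  claw: [0,0,0,0,0,0,0,0,0,0]

```text
clock: 3.1
position: [0.4199, -0.0715, 0.2265]
ee_rot: [-0.081, -3.14, -0.0]
force: [0.9, 0.0, -0.5]
width: 0.007
gripper_force: 0.0
```

```bash
python3 - <<'E'
from h import *
plan(np.array([.42,-.070,.108]),88.3,6)
E
```

```text
now [ 0.4199 -0.0715  0.2265] yaw 87.06 tilt 0.03 t 3.1 F [ 0.9  0.  -0.5] grip 0.0 0.006809635209945505
dp [[-0.0, 0.01, 0.79], [-0.0, 0.01, 0.79], [-0.0, 0.01, 0.79], [-0.0, 0.01, 0.79], [-0.0, 0.01, 0.79], [-0.0, 0.01, 0.79]]
ang [0.0, -0.0, -0.02]
```

Call:
arm_command:
  dp:
    - [0,0.01,0.79]
    - [0,0.01,0.79]
    - [0,0.01,0.79]
    - [0,0.01,0.79]
    - [0,0.01,0.79]
    - [0,0.01,0.79]
  angular:
    - [0,0,-0.02]
    - [0,0,-0.02]
    - [0,0,-0.02]
    - [0,0,-0.02]
    - [0,0,-0.02]
    - [0,0,-0.02]
  claw: [0,0,0,0,0,0]

```text
clock: 3.7
position: [0.4201, -0.0686, 0.1074]
ee_rot: [-0.047, -3.141, -0.001]
force: [1.4, 0.1, -0.8]
width: 0.004
gripper_force: 0.0
```

Call:
arm_command:
  dp:
    - [-0.4,0.05,0]
    - [-0.4,0.05,0]
    - [-0.4,0.05,0]
    - [-0.4,0.05,0]
    - [-0.4,0.05,0]
    - [-0.4,0.05,0]
    - [-0.4,0.05,0]
    - [-0.4,0.05,0]
    - [-0.4,0.05,0]
    - [-0.4,0.05,0]
  angular:
    - [0,0,0]
    - [0,0,0]
    - [0,0,0]
    - [0,0,0]
    - [0,0,0]
    - [0,0,0]
    - [0,0,0]
    - [0,0,0]
    - [0,0,0]
    - [0,0,0]
  claw: [0,0,0,0,0,0,0,0,0,0]

```text
clock: 4.7
position: [0.5209, -0.0606, 0.1081]
ee_rot: [-0.05, -3.14, -0.0]
force: [-3.8, -0.8, 2.5]
width: 0.006
gripper_force: 1.6
```

Call:
arm_command:
  dp:
    - [-0.1,0,0]
    - [-0.1,0,0]
    - [-0.1,0,0]
    - [-0.1,0,0]
    - [0,0,0]
  angular:
    - [0,0,0]
    - [0,0,0]
    - [0,0,0]
    - [0,0,0]
    - [0,0,0]
  claw: [0,0,0,0,0]

```text
clock: 5.2
position: [0.5298, -0.061, 0.1081]
ee_rot: [-0.05, -3.14, -0.0]
force: [-1.8, -0.2, 1.8]
width: 0.005
gripper_force: 1.5
```

Call:
arm_command:
  dp:
    - [-0.08,0,0]
    - [-0.08,0,0]
    - [-0.08,0,0]
    - [0,0,0]
  angular:
    - [0,0,0]
    - [0,0,0]
    - [0,0,0]
    - [0,0,0]
  claw: [0,0,0,0]

```text
clock: 5.6
position: [0.5298, -0.0609, 0.1074]
ee_rot: [-0.051, -3.129, -0.003]
force: [-25.1, 2.8, 19.9]
width: 0.007
gripper_force: 12.7
```

Firm stop at 25 N with the position unchanged, so the door is home. I'll back off, open the fingers and check.

Call:
arm_command:
  dp:
    - [0.4,0,0]
    - [0.8,0,-0.3]
    - [0.8,0,-0.8]
    - [0.5,0.2,-1]
    - [0,0.6,-1]
    - [0,0.9,-0.9]
    - [0,1,0]
    - [0,1,0]
    - [0,1,0]
    - [0,1,0]
  angular:
    - [0,0,0]
    - [0,0,0.2]
    - [0,0,0.4]
    - [0,0,0.5]
    - [0,0,0.5]
    - [0,0,0.5]
    - [0,0,0.5]
    - [0,0,0.5]
    - [0,0,0.5]
    - [0,0,0]
  claw: [0,0,0,0.5,0.5,0.5,0.5,0.5,0.5,0.5]

```text
clock: 6.6
position: [0.5286, 0.0745, 0.2085]
ee_rot: [0.889, 3.012, 0.002]
force: [-0.6, -0.4, 0.0]
width: 0.493
gripper_force: 0.0
```

```bash
python3 - <<'E'
from h import *
d=save('top','top1'); im=cv2.imread('pics/top1.png'); cv2.imwrite('pics/top1c.png',cv2.resize(im[115:235,200:360],None,fx=5,fy=5,interpolation=cv2.INTER_CUBIC))
plan(np.array([.512,.1362,.16]),57,10)
E
```

```text
now [0.5306 0.0789 0.2084] yaw 57.47 tilt 0.2 t 6.65 F [4.1 4.2 1. ] grip 0.0 0.496509339131551
dp [[0.19, 0.15, 0.19], [0.19, 0.15, 0.19], [0.19, 0.15, 0.19], [0.19, 0.15, 0.2], [0.18, 0.15, 0.19], [0.19, 0.15, 0.2], [0.19, 0.15, 0.19], [0.18, 0.15, 0.2], [0.19, 0.16, 0.19], [0.18, 0.15, 0.2]]
ang [0.0, 0.0, 0.01]
```

View pics/top1c.png

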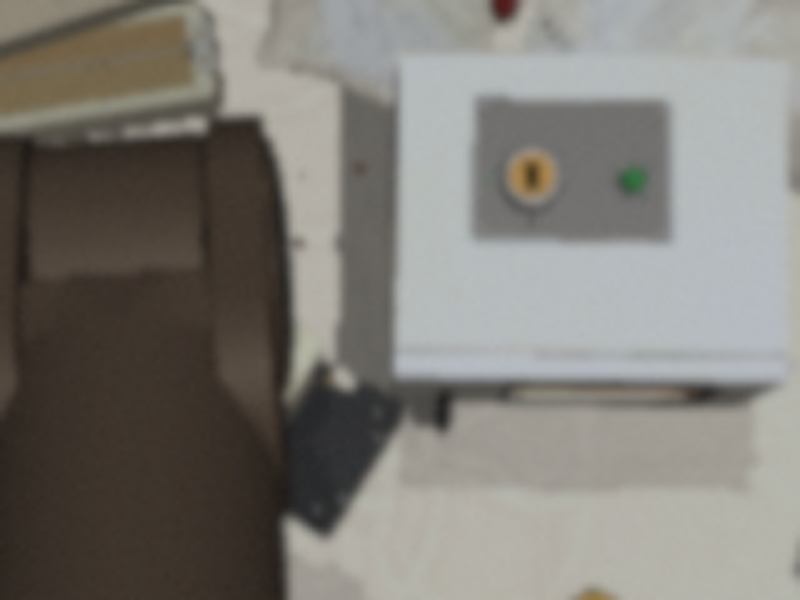

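The door is now flush: its edge is parallel to the cabinet front at crop rows 355–380. Next is the key.

Call:
arm_command:
  dp:
    - [0.23,0.19,0.24]
    - [0.23,0.19,0.24]
    - [0.23,0.19,0.24]
    - [0.23,0.19,0.24]
    - [0.23,0.19,0.24]
    - [0.23,0.19,0.24]
    - [0.23,0.19,0.24]
    - [0.24,0.18,0.26]
    - [0,0,0]
    - [0,0,0]
  angular:
    - [0,0,0.01]
    - [0,0,0.01]
    - [0,0,0.01]
    - [0,0,0.01]
    - [0,0,0.01]
    - [0,0,0.01]
    - [0,0,0]
    - [0,0,0]
    - [0,0,0]
    - [0,0,0]
  claw: [0.5,0.5,0.5,0.5,0.5,0.5,0.5,0.5,0.5,0.5]

```text
clock: 7.65
position: [0.5098, 0.1301, 0.1596]
ee_rot: [-0.899, -3.01, 0.001]
force: [-0.0, 0.5, 0.3]
width: 0.5
gripper_force: 0.0
```

```bash
python3 - <<'E'
from h import *
plan(np.array([.512,.1362,.040]),57,8)
E
```

```text
now [0.5098 0.1301 0.1596] yaw 56.74 tilt 0.02 t 7.65 F [-0.   0.5  0.3] grip 0.0 0.5001940254040956
dp [[0.01, 0.03, 0.6], [0.01, 0.03, 0.6], [0.01, 0.03, 0.6], [0.01, 0.03, 0.6], [0.0, 0.03, 0.6], [0.01, 0.04, 0.59], [0.0, 0.03, 0.6], [0.01, 0.04, 0.59]]
ang [-0.0, -0.0, -0.0]
```

Call:
arm_command:
  dp:
    - [0.01,0.03,0.6]
    - [0.01,0.03,0.6]
    - [0.01,0.03,0.6]
    - [0.01,0.03,0.6]
    - [0.01,0.03,0.6]
    - [0.01,0.04,0.59]
    - [0,0.03,0.6]
    - [0,0.04,0.59]
    - [0,0,0]
    - [0,0,0]
  angular:
    - [0,0,0]
    - [0,0,0]
    - [0,0,0]
    - [0,0,0]
    - [0,0,0]
    - [0,0,0]
    - [0,0,0]
    - [0,0,0]
    - [0,0,0]
    - [0,0,0]
  claw: [0.5,0.5,0.5,0.5,0.5,0.5,0.5,0.5,0.5,0.5]

```text
clock: 8.65
position: [0.5125, 0.1359, 0.0406]
ee_rot: [0.901, 3.009, -0.0]
force: [-0.5, 0.2, 0.3]
width: 0.5
gripper_force: 0.0
```

```bash
python3 - <<'E'
from h import *
d=save('side','side2'); im=cv2.imread('pics/side2.png'); cv2.imwrite('pics/side2c.png',cv2.resize(im[215:285,215:315],None,fx=8,fy=8,interpolation=cv2.INTER_CUBIC))
plan(np.array([.512,.1362,.040]),57,1)
E
```

```text
now [0.5127 0.136  0.0409] yaw 56.69 tilt 0.05 t 8.7 F [ 0.1 -0.2  0.5] grip 0.0 0.4984723609705902
dp [[0.03, -0.01, 0.04]]
ang [0.0, 0.0, -0.04]
```

View pics/side2c.png

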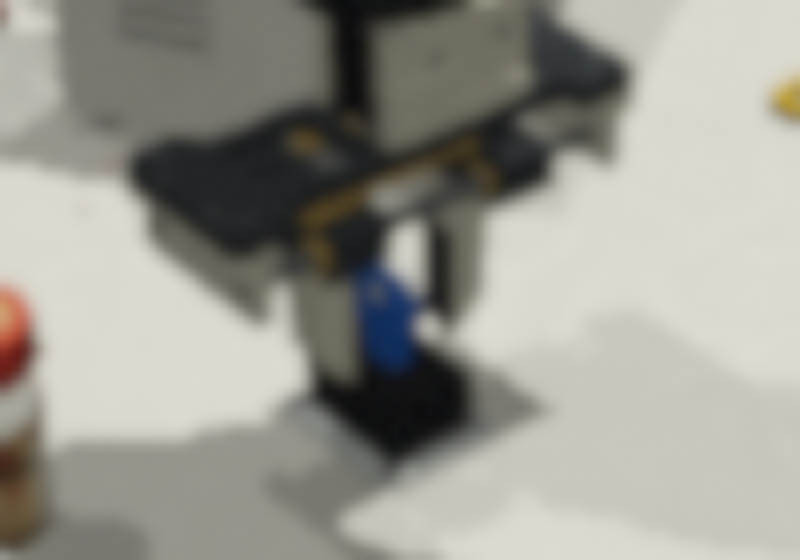

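The fingers straddle the blue head at crop (385,315), just above the black stand. I'll close on it.

Call:
arm_command:
  dp:
    - [0,0,0]
    - [0,0,0]
    - [0,0,0]
    - [0,0,0]
    - [0,0,0]
    - [0,0,0]
    - [0,0,0]
  angular:
    - [0,0,0]
    - [0,0,0]
    - [0,0,0]
    - [0,0,0]
    - [0,0,0]
    - [0,0,0]
    - [0,0,0]
  claw: [0.3,0.2,0.15,0.1,0.05,0,0]
  force: 10

```text
clock: 9.4
position: [0.5122, 0.1364, 0.0403]
ee_rot: [0.899, 3.01, 0.0]
force: [0.5, 0.2, 1.8]
width: 0.108
gripper_force: 10.0
```

```bash
python3 - <<'E'
from h import *
s=arm.observe(); print(s['force'],s['ft_torque'],s['position'],s['width'],s['gripper_force'],yawof(Rot.from_rotvec(s['ee_rot']).as_matrix()))
E
```

```text
[0.46999169 0.23191169 1.83801045] [ 0.02180299  0.10740046 -0.00044853] [0.5121619  0.13642356 0.04032881] 0.10774035702099664 10.000033993273973 56.72465957342849
```

Call:
arm_command:
  dp:
    - [0,0,0]
    - [0,0,0]
    - [0,0,-0.3]
    - [0,0,-0.8]
    - [0,0,-1]
    - [0,0,-1]
    - [0,0,-1]
    - [0,0,-1]
    - [0,0,-1]
    - [0,0,-1]
  angular:
    - [0,0,0]
    - [0,0,0]
    - [0,0,0]
    - [0,0,0]
    - [0,0,0]
    - [0,0,0]
    - [0,0,0]
    - [0,0,0]
    - [0,0,0]
    - [0,0,0]
  claw: [0,0,0,0,0,0,0,0,0,0]
  force: 45

```text
clock: 10.4
position: [0.5118, 0.136, 0.2191]
ee_rot: [-0.9, -3.01, 0.0]
force: [0.7, -0.4, -0.3]
width: 0.103
gripper_force: 45.0
```

```bash
python3 - <<'E'
from h import *
plan(np.array([.6497,-.0994,.235]),88.3,13)
E
```

```text
now [0.5118 0.136  0.2191] yaw 56.7 tilt 0.01 t 10.4 F [ 0.7 -0.4 -0.3] grip 44.99964952468872 0.10313782212257418
dp [[-0.75, -0.37, -0.05], [-0.74, -0.4, -0.05], [-0.72, -0.43, -0.05], [-0.7, -0.47, -0.05], [-0.68, -0.49, -0.05], [-0.66, -0.52, -0.05], [-0.63, -0.55, -0.05], [-0.61, -0.58, -0.05], [-0.59, -0.6, -0.05], [-0.56, -0.62, -0.05], [-0.53, -0.65, -0.04], [-0.51, -0.67, -0.05], [-0.48, -0.69, -0.04]]
ang [-0.0, -0.0, -0.28]
```

Call:
arm_command:
  dp:
    - [-0.75,-0.37,-0.08]
    - [-0.74,-0.4,-0.08]
    - [-0.72,-0.43,-0.08]
    - [-0.7,-0.47,-0.08]
    - [-0.68,-0.49,-0.08]
    - [-0.66,-0.52,-0.08]
    - [-0.63,-0.55,-0.08]
    - [-0.61,-0.58,-0.04]
    - [-0.59,-0.6,-0.02]
    - [-0.56,-0.62,-0.02]
  angular:
    - [0,0,-0.28]
    - [0,0,-0.28]
    - [0,0,-0.28]
    - [0,0,-0.28]
    - [0,0,-0.28]
    - [0,0,-0.28]
    - [0,0,-0.28]
    - [0,0,-0.28]
    - [0,0,-0.28]
    - [0,0,-0.28]
  claw: [0,0,0,0,0,0,0,0,0,0]

```text
clock: 11.4
position: [0.6184, -0.0455, 0.234]
ee_rot: [-0.25, -3.131, 0.0]
force: [0.7, -0.0, -0.7]
width: 0.103
gripper_force: 45.0
```

Call:
arm_command:
  dp:
    - [-0.53,-0.65,0]
    - [-0.51,-0.67,0]
    - [-0.48,-0.69,0]
    - [0,0,0]
    - [0,0,0]
    - [0,0,0]
  angular:
    - [0,0,-0.28]
    - [0,0,-0.28]
    - [0,0,-0.28]
    - [0,0,0]
    - [0,0,0]
    - [0,0,0]
  claw: [0,0,0,0,0,0]

```text
clock: 12.0
position: [0.6498, -0.098, 0.2337]
ee_rot: [-0.054, -3.141, -0.001]
force: [-0.1, 0.1, -0.6]
width: 0.107
gripper_force: 45.0
```

```bash
python3 - <<'E'
from h import *
plan(np.array([.6497,-.0994,.205]),88.3,4)
d=save('side','side3'); im=cv2.imread('pics/side3.png'); cv2.imwrite('pics/side3c.png',cv2.resize(im[150:210,210:290],None,fx=10,fy=10,interpolation=cv2.INTER_CUBIC))
E
```

```text
now [ 0.6498 -0.098   0.2337] yaw 88.02 tilt 0.05 t 12.0 F [-0.1  0.1 -0.6] grip 45.00003855675459 0.10669738290448197
dp [[-0.0, -0.01, 0.29], [-0.0, -0.02, 0.29], [-0.0, -0.01, 0.28], [-0.0, -0.02, 0.29]]
ang [0.0, -0.0, -0.01]
```

View pics/side3c.png

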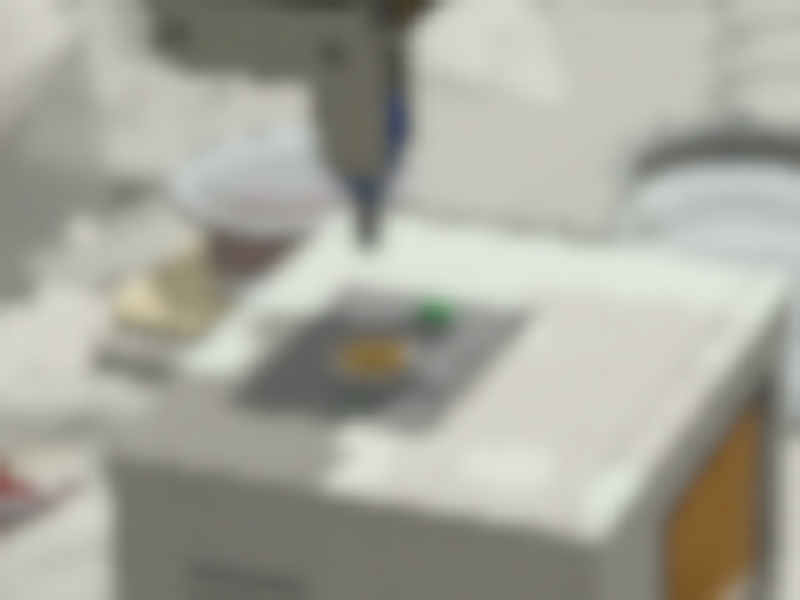

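The key tip is at crop (369,245), with the brass face below it at (372,358). I'll cross-check the alignment numerically.

```bash
python3 - <<'E'
from h import *
d=dict(np.load('pics/side3.npz'))
f=lambda x,y:(210+(x+.5)/10-.5,150+(y+.5)/10-.5)
print('face',plane(d,[f(372,358)],.162)); print('tip@z',plane(d,[f(369,245)],.202))
im=d['frame'].astype(int); m=(im[...,0]-im[...,2]>50); m[:170]=0;m[195:]=0;m[:,:235]=0;m[:,255:]=0
w=(im[...,0]-im[...,2]).clip(20)-20; w=w*cv2.dilate(m.astype(np.uint8),np.ones((3,3)))
v,u=np.mgrid[0:420,0:560]; c=((u*w).sum()/w.sum(),(v*w).sum()/w.sum()); print(m.sum(),c,plane(d,[c],.162))
d=dict(np.load('pics/top1.npz')); im=d['frame'].astype(int); w=(im[...,0]-im[...,2]).clip(25)-25; w[:143]=0;w[158:]=0;w[:,:299]=0;w[:,314:]=0
c=((u*w).sum()/w.sum(),(v*w).sum()/w.sum()); print(c,plane(d,[c],.162))
s=255-im.sum(2)/3
E
```

```text
face [[ 0.65253009 -0.10027106  0.162     ]]
tip@z [[ 0.65538152 -0.10840246  0.202     ]]
8 (np.float64(246.97606837606838), np.float64(185.24102564102563)) [[ 0.65207928 -0.10134669  0.162     ]]
(np.float64(305.93747478822104), np.float64(149.50221863654698)) [[ 0.65113176 -0.09904801  0.162     ]]
```

Call:
arm_command:
  dp:
    - [0,-0.01,0.3]
    - [0,-0.02,0.3]
    - [0,-0.02,0.3]
    - [0,0,0.3]
    - [0,0,0.1]
    - [0,0,0.08]
    - [0,0,0.08]
    - [0,0,0.08]
    - [0,0,0]
  angular:
    - [0,0,-0.01]
    - [0,0,-0.01]
    - [0,0,-0.01]
    - [0,0,0]
    - [0,0,0]
    - [0,0,0]
    - [0,0,0]
    - [0,0,0]
    - [0,0,0]
  claw: [0,0,0,0,0,0,0,0,0]

```text
clock: 12.95
position: [0.65, -0.1003, 0.1951]
ee_rot: [-0.048, -3.141, -0.0]
force: [-0.1, 0.2, -0.7]
width: 0.105
gripper_force: 45.0
```

Call:
arm_command:
  dp:
    - [0,0.02,0.08]
    - [0,0,0.08]
    - [0,0,0.08]
    - [0,0,0]
  angular:
    - [0,0,0]
    - [0,0,0]
    - [0,0,0]
    - [0,0,0]
  claw: [0,0,0,0]

```text
clock: 13.35
position: [0.6499, -0.0997, 0.1888]
ee_rot: [-0.048, -3.141, -0.0]
force: [0.3, 1.0, -1.2]
width: 0.109
gripper_force: 45.0
```

Entering the slot freely; going on.

Call:
arm_command:
  dp:
    - [0,0,0.08]
    - [0,0,0.08]
    - [0,0,0.08]
    - [0,0,0]
  angular:
    - [0,0,0]
    - [0,0,0]
    - [0,0,0]
    - [0,0,0]
  claw: [0,0,0,0]

```text
clock: 13.75
position: [0.6499, -0.0997, 0.1828]
ee_rot: [-0.048, -3.141, -0.0]
force: [0.5, 0.6, -0.6]
width: 0.104
gripper_force: 45.0
```

```bash
python3 - <<'E'
from h import *
plan(np.array([.6497,-.0994,.168]),88.3,4)
E
```

```text
now [ 0.6499 -0.0997  0.1828] yaw 88.26 tilt 0.03 t 13.75 F [ 0.5  0.6 -0.6] grip 44.99979671090841 0.10352926095701022
dp [[0.0, 0.0, 0.15], [0.0, 0.0, 0.15], [0.0, 0.01, 0.15], [0.01, 0.0, 0.14]]
ang [0.0, -0.0, -0.0]
```

Call:
arm_command:
  dp:
    - [0,0,0.08]
    - [0,0,0.08]
    - [0,0,0.08]
    - [0,0,0]
  angular:
    - [0,0,0]
    - [0,0,0]
    - [0,0,0]
    - [0,0,0]
  claw: [0,0,0,0]

```text
clock: 14.15
position: [0.6491, -0.1001, 0.177]
ee_rot: [-0.048, -3.139, -0.0]
force: [-3.7, -0.4, 3.2]
width: 0.104
gripper_force: 45.0
```

Call:
arm_command:
  dp:
    - [0,0,0.08]
    - [0,0,0.08]
    - [0,0,0.08]
    - [0,0,0]
  angular:
    - [0,0,0]
    - [0,0,0]
    - [0,0,0]
    - [0,0,0]
  claw: [0,0,0,0]

```text
clock: 14.55
position: [0.6504, -0.1, 0.1714]
ee_rot: [0.048, 3.14, -0.0]
force: [-0.9, -1.0, 1.0]
width: 0.106
gripper_force: 45.0
```

Call:
arm_command:
  dp:
    - [0,0,0.08]
    - [0,0,0.08]
    - [0,0,0.04]
    - [0,0,0]
  angular:
    - [0,0,0]
    - [0,0,0]
    - [0,0,0]
    - [0,0,0]
  claw: [0,0,0,0]

```text
clock: 14.95
position: [0.6505, -0.0999, 0.168]
ee_rot: [0.048, 3.139, 0.001]
force: [-6.2, 0.9, 15.0]
width: 0.105
gripper_force: 45.0
```

```bash
python3 - <<'E'
from h import *
plan(np.array([.6497,-.0994,.168]),88.3,1)
d=save('side','side4'); im=cv2.imread('pics/side4.png'); cv2.imwrite('pics/side4c.png',cv2.resize(im[150:210,210:290],None,fx=10,fy=10,interpolation=cv2.INTER_CUBIC))
E
```

```text
now [ 0.6505 -0.0999  0.168 ] yaw 88.25 tilt 0.1 t 14.95 F [-6.2  0.9 15. ] grip 45.003488436341286 0.10480349107741631
dp [[0.03, 0.02, 0.0]]
ang [0.0, 0.01, -0.01]
```

View pics/side4c.png

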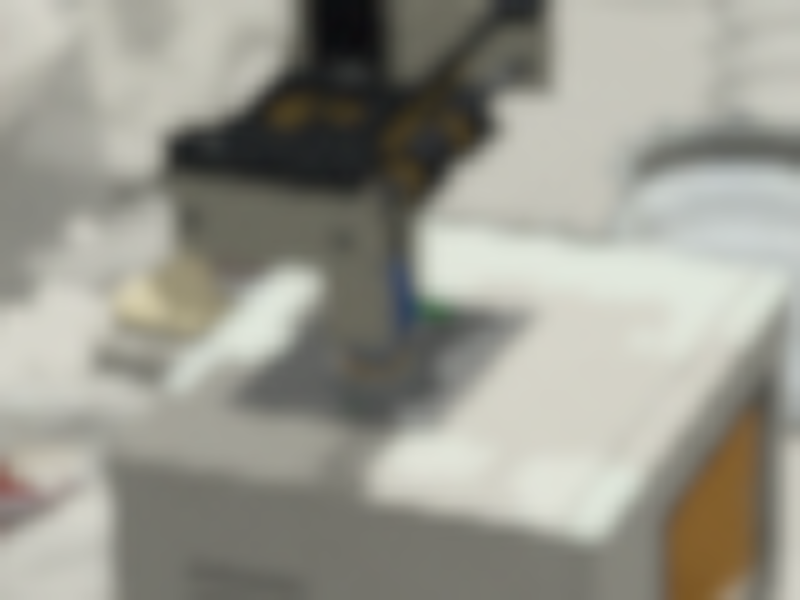

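The fingers hold the blue head just above the bezel, at crop (372,355). z has stopped at 0.168 under 15 N, which is the expected seated height. I'll rock it once with a bit more push to confirm.

Call:
arm_command:
  dp:
    - [0,0,0.04]
    - [0,0,0.02]
    - [0,0,0]
    - [0,0,0]
    - [0,0,0]
    - [0,0,0]
  angular:
    - [0,0.15,0]
    - [0,-0.3,0]
    - [0,0.15,0]
    - [0.15,0,0]
    - [-0.3,0,0]
    - [0.15,0,0]
  claw: [0,0,0,0,0,0]
  force: 55

```text
clock: 15.6
position: [0.6505, -0.1009, 0.1678]
ee_rot: [0.052, 3.138, 0.004]
force: [-10.4, 1.7, 25.9]
width: 0.103
gripper_force: 55.0
```

```bash
python3 - <<'E'
from h import *
plan(np.array([.6497,-.0996,.168]),88.3,1); s=arm.observe(); print(s['ft_torque'],s['joints'].round(2))
E
```

```text
now [ 0.6505 -0.1009  0.1678] yaw 88.12 tilt 0.22 t 15.6 F [-10.4   1.7  25.9] grip 55.00655595213175 0.10256698609713905
dp [[0.03, 0.05, -0.01]]
ang [0.02, 0.02, -0.02]
[ 0.45482335  2.34959243 -0.02128332] [-0.18  0.55  0.4   1.58 -0.24  1.05  1.82]
```

Fully seated: the stop is stiff. I'll ease the push and turn clockwise.

Call:
arm_command:
  dp:
    - [0.03,0.03,-0.05]
    - [0,0,0]
    - [0,0,0]
    - [0,0,0]
    - [0,0,0]
    - [0,0,0]
    - [0,0,0]
    - [0,0,0]
    - [0,0,0]
  angular:
    - [0,0,0]
    - [0,0,0]
    - [0,0,0.3]
    - [0,0,0.5]
    - [0,0,0.5]
    - [0,0,0.5]
    - [0,0,0.5]
    - [0,0,0.5]
    - [0,0,0.5]
  claw: [0,0,0,0,0,0,0,0,0]

```text
clock: 16.5
position: [0.6504, -0.1, 0.1681]
ee_rot: [0.82, 3.029, 0.0]
force: [-5.0, -0.8, 15.8]
width: 0.105
gripper_force: 55.0
```

```bash
python3 - <<'E'
from h import *
plan(np.array([.6497,-.0996,.168]),88.3-95.1,14); s=arm.observe(); print(s['ft_torque'],s['joints'].round(2))
E
```

```text
now [ 0.6504 -0.1     0.1681] yaw 59.7 tilt 0.19 t 16.5 F [-5.  -0.8 15.8] grip 55.00236254185438 0.10515440069566781
dp [[0.0, 0.0, 0.0], [0.0, -0.0, 0.0], [0.0, -0.0, 0.0], [0.0, -0.0, 0.0], [0.0, -0.0, 0.0], [0.0, -0.0, 0.0], [0.0, -0.0, 0.0], [0.0, -0.0, 0.0], [0.0, -0.0, 0.0], [0.0, -0.0, 0.0], [0.01, -0.01, 0.0], [0.0, -0.0, 0.0], [0.0, -0.01, 0.0], [0.01, -0.01, 0.0]]
ang [0.0, 0.0, 0.55]
[-0.21785882  0.98412968  0.06147186] [-0.27  0.57  0.53  1.59 -0.32  1.06  1.39]
```

Call:
arm_command:
  dp:
    - [0,0,0]
    - [0,0,0]
    - [0,0,0]
    - [0,0,0]
    - [0,0,0]
    - [0,0,0]
    - [0,0,0]
    - [0,0,0]
    - [0,0,0]
    - [0,0,0]
  angular:
    - [0,0,0.5]
    - [0,0,0.5]
    - [0,0,0.5]
    - [0,0,0.5]
    - [0,0,0.5]
    - [0,0,0.5]
    - [0,0,0.5]
    - [0,0,0.5]
    - [0,0,0.5]
    - [0,0,0.5]
  claw: [0,0,0,0,0,0,0,0,0,0]

```text
clock: 17.5
position: [0.6507, -0.0995, 0.1681]
ee_rot: [1.872, 2.519, 0.003]
force: [-3.0, -0.0, 14.7]
width: 0.104
gripper_force: 55.0
```

```bash
python3 - <<'E'
from h import *
plan(np.array([.6500,-.0996,.168]),88.3-95.1,6); s=arm.observe(); print(s['ft_torque'],s['joints'].round(2))
E
```

```text
now [ 0.6507 -0.0995  0.1681] yaw 16.77 tilt 0.22 t 17.5 F [-3.  -0.  14.7] grip 55.00241931527853 0.1042415975582409
dp [[0.0, -0.0, 0.0], [0.0, -0.01, 0.0], [0.0, -0.0, 0.0], [0.0, -0.01, 0.0], [0.0, -0.0, 0.0], [-0.0, -0.01, 0.0]]
ang [0.0, 0.0, 0.46]
[0.02777221 0.781835   0.05443991] [-0.38  0.62  0.73  1.6  -0.45  1.09  0.76]
```

Call:
arm_command:
  dp:
    - [0,0,0]
    - [0,0,0]
    - [0,0,0]
    - [0,0,0]
    - [0,0,0]
    - [0,0,0]
    - [0,0,0]
    - [0,0,0]
    - [0,0,0]
  angular:
    - [0,0,0.46]
    - [0,0,0.46]
    - [0,0,0.46]
    - [0,0,0.46]
    - [0,0,0.46]
    - [0,0,0.46]
    - [0,0,0]
    - [0,0,0]
    - [0,0,0]
  claw: [0,0,0,0,0,0,0,0,0]

```text
clock: 18.4
position: [0.6512, -0.0994, 0.1681]
ee_rot: [2.346, 2.084, 0.005]
force: [-0.9, 1.2, 14.9]
width: 0.106
gripper_force: 55.0
```

```bash
python3 - <<'E'
from h import *
plan(np.array([.6500,-.0996,.168]),88.3-95.1,1); s=arm.observe(); print(s['ft_torque'],s['joints'].round(2))
E
```

```text
now [ 0.6512 -0.0994  0.1681] yaw -6.76 tilt 0.26 t 18.4 F [-0.9  1.2 14.9] grip 55.003959350287914 0.10634065565124792
dp [[-0.01, -0.05, 0.0]]
ang [0.03, 0.0, 0.01]
[0.06887942 0.39321964 0.10714494] [-0.44  0.65  0.84  1.61 -0.53  1.12  0.41]
```

Call:
arm_command:
  dp:
    - [0,0,0]
    - [0,0,0]
    - [0,0,0]
    - [0,0,0]
    - [0,0,0]
  angular:
    - [0,0,0]
    - [0,0,0]
    - [0,0,0]
    - [0,0,0]
    - [0,0,0]
  claw: [0,0,0,0,0]

```text
clock: 18.9
position: [0.6512, -0.0994, 0.1681]
ee_rot: [2.346, 2.084, 0.005]
force: [-2.2, 1.2, 15.1]
width: 0.106
gripper_force: 55.0
```

```bash
python3 - <<'E'
from h import *
plan(np.array([.6500,-.0996,.168]),88.3-95.1,1); s=arm.observe(); print(s['ft_torque'])
d=save('top','top5'); im=cv2.imread('pics/top5.png'); cv2.imwrite('pics/top5c.png',cv2.resize(im[115:235,200:360],None,fx=5,fy=5,interpolation=cv2.INTER_CUBIC))
E
```

```text
now [ 0.6512 -0.0994  0.1681] yaw -6.76 tilt 0.26 t 18.9 F [-2.2  1.2 15.1] grip 55.00390950590372 0.1058466813372152
dp [[-0.01, -0.05, 0.0]]
ang [0.03, 0.0, 0.01]
[0.04076874 0.30420326 0.11850011]
```

View pics/top5c.png

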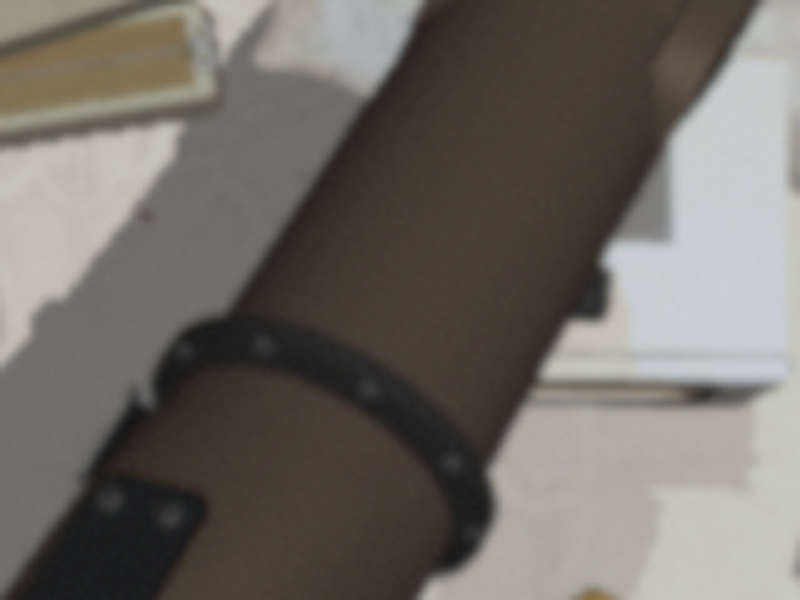

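The arm hides the switch in this view, but the visible part of the door (crop row 360) is still flush. Torque about z, grip and pose are all steady, so I'm handing in.

```bash
python3 -c "
from cell import arm
print(arm.sign_off())"
```

```text
the job is handed in; nothing more can be done
None
```

I pushed the door shut on its catch, seated the key fully and turned it about 95° at the hand (some of that is key play). I handed in still gripping at 55 N and holding it turned; the hand-in gave no verdict, and the arm hid the switch, so the quarter turn is judged from hand angle and torque.

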